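# Test the freewheel of the stone turntable

## Task

Test the freewheel in the lever of the stone turntable. Take the lever by its upright beech knob and draw it back clockwise (seen from above) by about 60 degrees, where it should run loose while the plate stays put; then turn it counter-clockwise so that it grips and carries the plate round, until the brass pin on the plate's rim stands in line with the fixed pointer beside the rim. Then let go of the knob.

Things in the scene. Friction and masses are not known exactly. Their poses are not given: they have to be found in the camera images.
- turntable: Fixed turntable: grey round foot, above it an aluminium plate 200 mm across (top 42 mm high) with black stones and a steel sawtooth ring, above that the dark lever. Origin: on the turning axis shared by plate and lever, on the cart top; z up. The fixed dark pointer stands beside the rim, 104 to 124 mm from the axis, 56 mm high, 2.1 rad counter-clockwise (from above) from this body's x axis.
- knob: Upright beech knob, 24 mm in diameter, 46 mm high, 120 mm from the turning axis at the lever's end; it revolves freely (its yaw means nothing). Origin: centre of its underside, on the lever's top, 72 mm above the cart. All else on the turntable is under 80 mm high. Clockwise the lever runs loose (1 N at the knob); counter-clockwise it catches within 18 degrees, then takes the plate along (3 to 6 N).
- plate (a joint): Angle of the plate in rad, counter-clockwise from above positive; 0 when the brass pin is in line with the fixed pointer. It starts 0.6 to 0.9 rad short (negative), turns stiffly and stays where it is left; it can turn from -1.2 to 0.8.
- pin (a point): Top of the upright brass pin, 10 mm in diameter and 17 mm high, on the plate's rim, 92 mm from the turning axis, 59 mm above the cart top; it turns with the plate.

How it is judged:
On the way, in this order (a step that is already met when the one before it is completed fails the run):
1. the lever has been drawn back clockwise, its knob more than 80 mm from its start, while the plate stayed put (pin within 15 mm of its start) (distance of knob from where it was at the start of the episode above 0.08 m and distance of pin from where it was at the start of the episode below 0.015 m), for 0.1 s.
2. the fingers on the knob carry the plate round: fingers touching the knob while the plate passes between -0.5 and -0.2 rad (value of joint plate between -0.5 and -0.2 rad and contact force between the fingers and knob above 0.5 N), for 0.1 s.
At the end, for the whole second after the job is handed in: The plate is at rest with its brass pin in line with the fixed pointer, within 0.2 rad (11 degrees) either way, and the knob is released (value of joint plate between -0.2 and 0.2 rad and velocity of joint plate between -0.05 and 0.05 rad/s); the robot touches nothing.
It also fails if it takes over 42 s, if anything falls off the work surface, if the arm or the gripper's body presses on something with over 40 N, if the wrist force passes 120 N, or if a joint passes its speed limit or range.

## Robot

A 6-joint arm with a two-finger parallel gripper is mounted at the origin on the work surface. World frame = base frame: x ahead of the robot, y to its left, z up, the work surface at z = 0. Lengths are in m, angles in rad, forces in N, time in s.
With the tool pointing down it reaches from about 0.225 to 0.875 m from the base axis. Payload 3.4 kg.
Tool frame: the origin (TCP) lies at the very end of the fingers, on their centre line; the grasp point (between the pads) lies 19 mm behind it; z points along the fingers, y is the direction in which the jaws open and shut (so a half turn about z gives the same grasp; the last joint's range is limited). The gripper opens to 85 mm and grips with 20 to 120 N. Pads are 22 mm wide; open, the fingers measure 114 mm over their backs; the gripper's body (76 mm by 85 mm) begins 54 mm behind the grasp point. The pads swing forward as they close: fully open they stand 13 mm farther back than shut.
Start: joints at [1.182, 0.276, 1.505, -0, 1.361, -0.121], TCP at [0.152, 0.555, 0.231] pointing down, gripper open.
Joint ranges: [-2.89, 2.89], [-0.75, 2.08], [0.22, 2.7], [-1.18, 4.32], [0.11, 2.71], [-2.7, 2.7]. Speed limits (rad/s): [2.57, 2.57, 3.14, 3.14, 3.14, 3.14].

## Interface

Orientations are given as a unit quaternion [w, x, y, z].
In Python, from rig import telemetry, cams, sign_off, spotter gives the robot as it stands.
- The arm moves only by the tool servo_tool, never from a script. Its argument "steps" is a list of rows, each a list of 6 numbers: the shift along the tool's x, y, z in mm, then the turn, a rotation vector about the tool's x, y, z in degrees. In form: [[x, y, z, ax, ay, az], ...]. A call has 1 to 8 rows; each row is the pose to reach, as a shift and turn from the pose commanded when the call began, along the tool's axes at that moment; what a row does not reach only later rows make up. A row lasts 1/10 s, in which the tool goes at most 50 mm and 8.59 degrees, less where a joint would pass 70% of its speed; a pose out of reach is approached as far as the arm can. A call with a gripper value outside its range is refused whole. "hand" is the closure in counts, from 0 (fully open) to 255 (shut), set as the call begins (left out, the last holds). The fingers move at their own pace and stop on an object; "grip_force" is the grip in N (left out, the last holds). Time passes only in rows, so rows that repeat a pose let the fingers close. It gives the time, the measured TCP pose, the force and the opening at its end, in the units of the state.
- telemetry.get_state(): the state, without advancing time (a new reading comes with each control period).
- cams.get_image(name): name is "side" or "top" or "wrist"; returns (picture, depth): 384x512x3 uint8, red, green, blue; 384x512 float32, m along the optical axis (not along the pixel's ray), 0 where there is no reading.
- cams.camera_model(name): a dict with "camera_matrix" (3x3 intrinsics, pixels), "origin" and "rotation" of the camera in the world; the wrist camera has in their place "tool_from_camera" (4x4, takes a point from camera to tool coordinates, whose origin is the TCP and whose axes are the flange's). Camera axes: x right, y up, looking along -z (the intrinsics and any distortion apply to the point x, -y, -z); pixel columns grow to the right and rows downward; lengths in m; the calibration is good to about 2 mm. A picture is of the moment at which its call begins: read the wrist's pose just before it. camera_model takes no time and is no camera call.
- sign_off(): hands the job in, once; it reports no verdict.
Trained networks look in the newest picture that a camera, given by its name, has taken for a name from the list of things; names that differ only in an ending like _2 or _b are one class to them, and where a whole thing is asked for, a point or a joint stands for the part that bears it (a point fixed in the world has none). Each returns a list of dicts, best first, with "conf" (0 to 1); they miss things now and then, are a little off and sometimes report something else, mostly with a low value. They report only what shows in the picture. A call takes as long as a camera call.
- spotter.outline_of(query, camera): "region" (384x512 bool, what is visible of it) and "rect" ([left, top, width, height] in pixels, round what is visible of it).
The state is a dict: "clock": time; "qpos": joint angles; "qd": joint speeds; "effort": joint torques, N m; "position": TCP position; "ee_rot": TCP orientation; "contact_force": force on the tool from outside, world axes, zero at the start; "moment": the same for the moment, N m; "width": finger opening in m.
Only numpy, scipy, OpenCV 4.12 (cv2) and the standard library are available. Lean on these libraries where they do the work, as an engineer would, in place of code of your own. Each camera call takes 0.05 s, during which the arm holds its last target.

## Working session

There is one attempt and no reset: what is moved stays moved. The work goes in short steps, Python scripts to look and compute and a tool call to move; the robot and the scene stay as the last step left them, time stands still between calls to the robot, and variables do not carry over. Pictures are saved under pics/ and viewed, and the job is handed in when it is done.

Besides the shell and the picture viewer there is one more tool, called after ">>>" as name([rows], argument=value, ...), one row to a line, values as JSON. servo_tool: Moves the arm, as the interface text tells. Its arguments: {"type":"object","properties":{"steps":{"type":"array","items":{"type":"array","items":{"type":"number"}}},"hand":{"type":"number"},"grip_force":{"type":"number"}},"required":["steps"]}

```bash
mkdir -p pics; ls
cat > h.py <<'E'
import numpy as np, cv2
from rig import telemetry, cams, sign_off, spotter
def save(n,im): cv2.imwrite(f'pics/{n}.png',cv2.cvtColor(im,cv2.COLOR_RGB2BGR))
def px2w(cam,u,v,d):
    m=cams.camera_model(cam);K=np.array(m['camera_matrix'])
    x=(u-K[0,2])/K[0,0]*d;y=(v-K[1,2])/K[1,1]*d
    return np.array(m['rotation'])@np.array([x,-y,-d])+np.array(m['origin'])
def ray_z(cam,u,v,z):
    o=px2w(cam,u,v,0);p=px2w(cam,u,v,1.)
    return o+(p-o)*(z-o[2])/(p[2]-o[2])
E
python3 - <<'E'
from h import *
s=telemetry.get_state();print({k:np.round(v,4).tolist() for k,v in s.items()})
print(cams.camera_model('top'))
for c in ['top','side']:
    im,d=cams.get_image(c);save(c+'0',im);np.save(c+'0d.npy',d)
    for q in ['knob','pin','turntable']:
        for r in spotter.outline_of(q,c)[:2]:
            m=r['region'];v,u=np.nonzero(m);dd=np.median(d[m]);print(c,q,r['conf'],r['rect'],u.mean(),v.mean(),px2w(c,u.mean(),v.mean(),dd))
E
```

```text
pics
{'clock': 0.0, 'qpos': [1.182, 0.2766, 1.5061, 0.0, 1.3607, -0.121], 'qd': [-0.0016, -0.0017, 0.0012, -0.0007, 0.0005, 0.0019], 'effort': [0.0004, -41.6769, -24.5811, 0.0001, 0.011, -0.0], 'position': [0.1519, 0.554, 0.2304], 'ee_rot': [-0.0002, 0.1335, 0.9911, -0.0009], 'contact_force': [0.2842, 0.142, -0.6426], 'moment': [-0.0193, 0.0098, -0.0186], 'width': 0.0854}
{'camera_matrix': array([[440.00390893,   0.        , 259.03959843],
       [  0.        , 440.00390893, 184.22615142],
       [  0.        ,   0.        ,   1.        ]]), 'origin': array([0.4798811 , 0.10448715, 0.7366471 ]), 'rotation': array([-0.70146385, -0.03408395,  0.0469678 ,  0.71033849])}Traceback (most recent call last):
  File "<stdin>", line 8, in <module>
  File "h.py", line 7, in px2w
    return np.array(m['rotation'])@np.array([x,-y,-d])+np.array(m['origin'])
           ~~~~~~~~~~~~~~~~~~~~~~~^~~~~~~~~~~~~~~~~~~~
ValueError: matmul: Input operand 1 has a mismatch in its core dimension 0, with gufunc signature (n?,k),(k,m?)->(n?,m?) (size 3 is different from 4)
```

```bash
sed -i "s/return np.array(m\['rotation'\])@/return R(m['rotation']).as_matrix()@/; 2a from scipy.spatial.transform import Rotation\ndef R(q): return Rotation.from_quat(q,scalar_first=True)" h.py
python3 - <<'E'
from h import *
for c in ['top','side']:
    im,d=cams.get_image(c);save(c+'0',im);np.save(c+'0d.npy',d); print(list(cams.camera_model(c)))
    for q in ['knob','pin','turntable']:
        for r in spotter.outline_of(q,c)[:2]:
            m=r['region'];v,u=np.nonzero(m);dd=np.median(d[m]);print(c,q,r['conf'],r['rect'],u.mean(),v.mean(),px2w(c,u.mean(),v.mean(),dd))
E
```

```text
['camera_matrix', 'origin', 'rotation']
top knob 0.5 [307.8, 105.4, 17.2, 25.9] 314.5192307692308 118.18589743589743 [0.6468727  0.01088181 0.11520705]
top pin 0.75 [280.6, 110.1, 119.8, 152.0] 339.4207081460453 193.71248324264647 [ 0.54287769 -0.03576209  0.04512232]
top turntable 0.71 [271.8, 108.7, 130.4, 152.5] 338.23780817682973 194.1854857407837 [ 0.5421559  -0.03387372  0.04503966]
top turntable 0.23 [307.2, 107.4, 16.6, 24.8] 314.2080745341615 118.30434782608695 [0.64679816 0.01128468 0.11484431]
['camera_matrix', 'origin', 'rotation']
side pin 0.82 [193.1, 185.2, 162.4, 161.4] 272.06785465521244 273.79556535871836 [ 0.54282165 -0.04973206  0.04860437]
side turntable 0.58 [190.9, 185.5, 163.7, 158.0] 270.9644839696386 272.81783165288317 [ 0.5417198  -0.0482107   0.04888953]
```

View pics/top0.png

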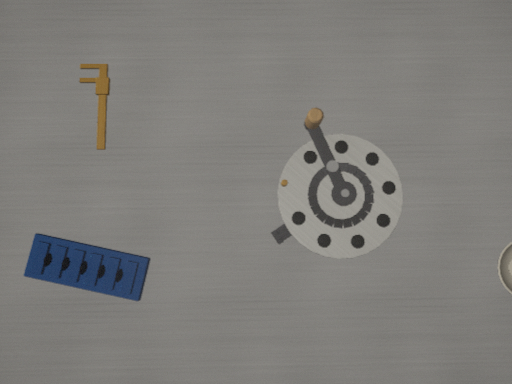

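View pics/side0.png

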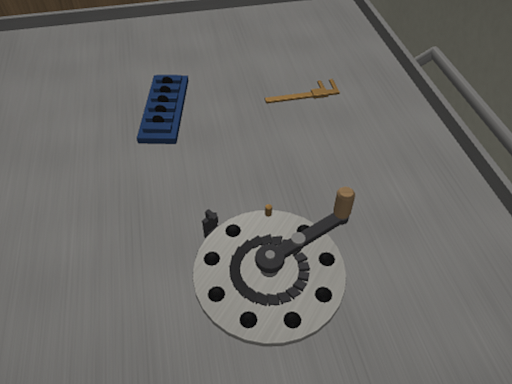

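Run:
```python
from h import *
im=cv2.imread('pics/top0.png');d=np.load('top0d.npy')
# plate circle
m=cams.camera_model('top')
P=np.array([[px2w('top',u,v,d[v,u]) if d[v,u]>0 else [0,0,0] for u in range(265,415)] for v in range(100,270)])
mask=(P[...,2]>0.034)&(P[...,2]<0.05)
c=max(cv2.findContours(mask.astype(np.uint8),0,1)[0],key=cv2.contourArea)
h=cv2.convexHull(c)[:,0]
pts=np.array([ray_z('top',a+265,b+100,0.042) for a,b in h])
(ctr,rad)=cv2.minEnclosingCircle(pts[:,:2].astype(np.float32));print('plate',ctr,rad)
A=np.c_[2*pts[:,:2],np.ones(len(pts))];s=np.linalg.lstsq(A,(pts[:,:2]**2).sum(1),rcond=None)[0];print('ls',s[:2],np.sqrt(s[2]+s[0]**2+s[1]**2))
k=P[(P[...,2]>0.112)&(P[...,2]<.125)];print('knob',len(k),k.min(0),k.max(0),k.mean(0), np.median(k,0))
kk=P[(P[...,2]>0.085)];print('knobmaxz',kk[:,2].max())
ax=s[:2]
print('pin',ray_z('top',284,183,.059)); print('ptr',ray_z('top',278,235,.056))
kc=k.mean(0)[:2]
for n,p in [('pin',ray_z('top',284,183,.059)[:2]),('ptr',ray_z('top',278,235,.056)[:2]),('knob',kc)]:
  e=p-ax;print(n,np.hypot(*e),np.degrees(np.arctan2(e[1],e[0])))
cv2.imwrite('pics/z0.png',cv2.resize(im[95:270,255:415],None,fx=3.4,fy=3.4,interpolation=2))
```

```text
Traceback (most recent call last):
  File "h.py", line 7, in px2w
    m=cams.camera_model(cam);K=np.array(m['camera_matrix'])
ValueError: time passes only in moves, steps and waits
```

Too many calls to camera_model; cache it.

```bash
sed -i "s/^    m=cams.camera_model(cam);/    m=CM(cam);/" h.py
cat >> h.py <<'E'
import functools
@functools.cache
def CM(c): return cams.camera_model(c)
E
cat > an.py <<'E'
from h import *
import sys
def an(im,d,name):
    P=np.array([[px2w('top',u,v,d[v,u]) if d[v,u]>0 else [0,0,0] for u in range(255,425)] for v in range(80,280)])
    k=P[(P[...,2]>0.112)&(P[...,2]<.125)]
    cv2.imwrite(f'pics/{name}.png',cv2.resize(im[80:280,255:425],None,fx=3,fy=3,interpolation=2))
    return P,k
E
python3 - <<'E'
from an import *
im=cv2.imread('pics/top0.png');d=np.load('top0d.npy')
P,k=an(im,d,'z0')
mask=(P[...,2]>0.034)&(P[...,2]<0.05)
c=max(cv2.findContours(mask.astype(np.uint8),0,1)[0],key=cv2.contourArea)
h=cv2.convexHull(c)[:,0]
pts=np.array([ray_z('top',a+255,b+80,0.042) for a,b in h])
(ctr,rad)=cv2.minEnclosingCircle(pts[:,:2].astype(np.float32));print('plate',ctr,rad)
A=np.c_[2*pts[:,:2],np.ones(len(pts))];s=np.linalg.lstsq(A,(pts[:,:2]**2).sum(1),rcond=None)[0];print('ls',s[:2],np.sqrt(s[2]+s[0]**2+s[1]**2))
print('knob',len(k),k.min(0),k.max(0),k.mean(0), np.median(k,0))
ax=s[:2]
print('pin',ray_z('top',284,183,.059)); print('ptr',ray_z('top',278,235,.056))
kc=k.mean(0)[:2]
for n,p in [('pin',ray_z('top',284,183,.059)[:2]),('ptr',ray_z('top',278,235,.056)[:2]),('knob',kc)]:
  e=p-ax;print(n,np.hypot(*e),np.degrees(np.arctan2(e[1],e[0])))
E
```

```text
plate (0.5407760143280029, -0.03787678852677345) 0.09998276829719543
ls [ 0.54100302 -0.03778906] 0.09945722482408301
knob 202 [ 0.63979464 -0.00180797  0.11237846] [0.66253835 0.02027148 0.12014989] [0.6506982  0.00932648 0.11673255] [0.65063521 0.00915458 0.11701363]
pin [0.55933947 0.05280424 0.059     ]
ptr [0.47927396 0.06343136 0.056     ]
pin 0.0924303622536444 78.55768525393732
ptr 0.1185582253766542 121.37683964369387
knob 0.1193855349770743 23.244172040951177
```

View pics/z0.png

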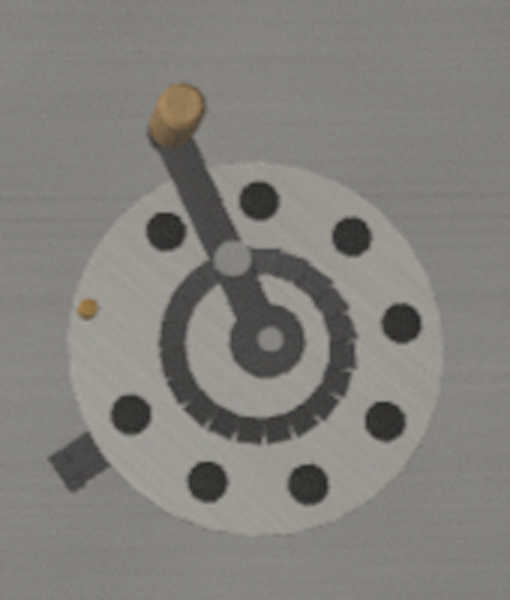

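>>> servo_tool([
  [-39, -25, 0, 0, 0, 0],
  [-78, -49, 0, 0, 0, 0],
  [-117, -74, 0, 0, 0, 0],
  [-156, -98, 0, 0, 0, 0],
  [-195, -123, 0, 0, 0, 0],
  [-234, -148, 0, 0, 0, 0],
  [-273, -172, 0, 0, 0, 0],
  [-312, -197, 0, 0, 0, 0],
], hand=0, grip_force=40)

```text
clock: 1.3
position: [0.402, 0.2806, 0.2316]
ee_rot: [0.0, 0.133, 0.991, 0.0]
contact_force: [0.1, 0.9, -0.5]
width: 0.0854
```

>>> servo_tool([
  [-39, -25, 0, 0, 0, 0],
  [-78, -49, 0, 0, 0, 0],
  [-117, -74, 0, 0, 0, 0],
  [-156, -98, 0, 0, 0, 0],
  [-195, -123, 0, 0, 0, 0],
  [-234, -148, 0, 0, 0, 0],
  [-273, -172, 0, 0, 0, 0],
  [-313, -197, 0, 0, 0, 0],
])

```text
clock: 2.1
position: [0.6517, 0.0077, 0.2314]
ee_rot: [0.0, 0.134, 0.991, 0.0]
contact_force: [0.2, 0.9, 0.5]
width: 0.0857
```

>>> servo_tool([
  [0, 0, 0, 0, 0, 0],
  [0, 0, 20, 0, 0, 0],
  [0, 0, 40, 0, 0, 0],
  [0, 0, 50, 0, 0, 0],
  [0, 0, 50, 0, 0, 0],
  [0, 0, 50, 0, 0, 0],
])

```text
clock: 2.7
position: [0.6508, 0.0095, 0.1819]
ee_rot: [0.0, 0.133, 0.991, 0.0]
contact_force: [0.1, 0.1, 0.3]
width: 0.0857
```

Run:
```python
from h import *
s=telemetry.get_state();print({k:np.round(v,4).tolist() for k,v in s.items()})
T=R(s['ee_rot']);print(T.inv().apply(np.array([.6507,.0093,.095])-s['position'])*1000)
im,d=cams.get_image('wrist');save('w1',im)
```

```text
{'clock': 2.7, 'qpos': [-0.0923, 0.4173, 1.412, 0.0001, 1.3115, -1.3957], 'qd': [-0.0005, -0.0097, -0.0188, -0.0014, -0.0009, -0.0006], 'effort': [-0.0585, -48.5084, -23.47, -0.0032, 0.0359, 0.0008], 'position': [0.6508, 0.0095, 0.1819], 'ee_rot': [0.0004, 0.1333, 0.9911, 0.0001], 'contact_force': [0.1131, 0.0714, 0.2701], 'moment': [-0.0088, 0.0073, -0.0137], 'width': 0.0857}
[ 0.11928059 -0.28377299 86.89831697]
```

View pics/w1.png

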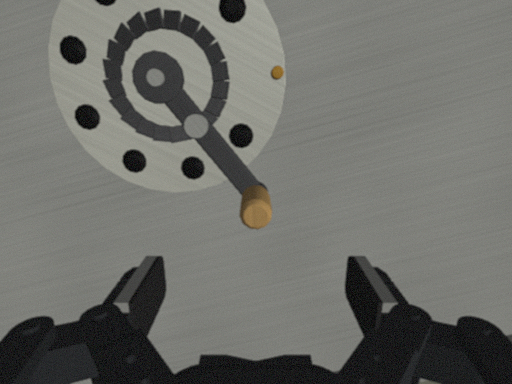

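The wrist view shows the knob top at (257,213), laterally centred between the fingers. I'll descend to TCP z≈0.085.

>>> servo_tool([
  [0, 0, 20, 0, 0, 0],
  [0, 0, 40, 0, 0, 0],
  [0, 0, 60, 0, 0, 0],
  [0, 0, 80, 0, 0, 0],
  [0, 0, 92, 0, 0, 0],
  [0, 0, 97, 0, 0, 0],
  [0, 0, 97, 0, 0, 0],
])

```text
clock: 3.45
position: [0.6508, 0.0093, 0.0844]
ee_rot: [0.0, 0.133, 0.991, 0.0]
contact_force: [0.7, 0.4, 0.4]
width: 0.0854
```

>>> servo_tool([
  [0, 0, 0, 0, 0, 0],
  [0, 0, 0, 0, 0, 0],
  [0, 0, 0, 0, 0, 0],
  [0, 0, 0, 0, 0, 0],
  [0, 0, 0, 0, 0, 0],
  [0, 0, 0, 0, 0, 0],
  [0, 0, 0, 0, 0, 0],
  [0, 0, 0, 0, 0, 0],
], hand=255, grip_force=40)

```text
clock: 4.25
position: [0.651, 0.0093, 0.0849]
ee_rot: [0.001, 0.134, 0.991, 0.0]
contact_force: [-0.2, 0.8, 4.0]
width: 0.0227
```

Run:
```python
from h import *
s=telemetry.get_state();print({k:np.round(v,4).tolist() for k,v in s.items() if k in('clock','position','contact_force','width')})
T=R(s['ee_rot']);ax=np.array([.541,-.0378])
p0=s['position'];r=np.hypot(*(p0[:2]-ax));a0=np.degrees(np.arctan2(*(p0[:2]-ax)[::-1]));print(r,a0)
def arc(a): 
    t=np.radians(a);return np.array([ax[0]+.12*np.cos(t),ax[1]+.12*np.sin(t),p0[2]])
for a in np.arange(a0,a0-64,-2.5): print(round(a-a0,1),np.round(T.inv().apply(arc(a)-arc(a0))*1000,1)[:2])
```

```text
{'clock': 4.25, 'position': [0.651, 0.0093, 0.0849], 'contact_force': [-0.1717, 0.7547, 3.9583], 'width': 0.0227}
0.11968083603549279 23.181874177004374
0.0 [0. 0.]
-2.5 [-3.2 -4.2]
-5.0 [-6.2 -8.5]
-7.5 [ -9.  -12.9]
-10.0 [-11.6 -17.4]
-12.5 [-14.  -22.1]
-15.0 [-16.1 -26.8]
-17.5 [-18.1 -31.7]
-20.0 [-19.9 -36.6]
-22.5 [-21.5 -41.6]
-25.0 [-22.8 -46.7]
-27.5 [-23.9 -51.8]
-30.0 [-24.8 -57. ]
-32.5 [-25.5 -62.1]
-35.0 [-25.9 -67.4]
-37.5 [-26.1 -72.6]
-40.0 [-26.1 -77.8]
-42.5 [-25.8 -83.1]
-45.0 [-25.4 -88.3]
-47.5 [-24.7 -93.5]
-50.0 [-23.7 -98.6]
-52.5 [ -22.6 -103.7]
-55.0 [ -21.2 -108.8]
-57.5 [ -19.6 -113.8]
-60.0 [ -17.8 -118.7]
-62.5 [ -15.8 -123.5]
```

>>> servo_tool([
  [-3.2, -4.2, 0, 0, 0, 0],
  [-6.2, -8.5, 0, 0, 0, 0],
  [-9.0, -12.9, 0, 0, 0, 0],
  [-11.6, -17.4, 0, 0, 0, 0],
  [-14.0, -22.1, 0, 0, 0, 0],
  [-16.1, -26.8, 0, 0, 0, 0],
  [-18.1, -31.7, 0, 0, 0, 0],
  [-19.9, -36.6, 0, 0, 0, 0],
])

```text
clock: 5.05
position: [0.6603, -0.0316, 0.0849]
ee_rot: [0.0, 0.133, 0.991, 0.0]
contact_force: [-1.5, 0.9, 6.1]
width: 0.023
```

>>> servo_tool([
  [-1.6, -5, 0, 0, 0, 0],
  [-2.9, -10.1, 0, 0, 0, 0],
  [-4, -15.2, 0, 0, 0, 0],
  [-4.9, -20.4, 0, 0, 0, 0],
  [-5.6, -25.5, 0, 0, 0, 0],
  [-6, -30.8, 0, 0, 0, 0],
  [-6.2, -36, 0, 0, 0, 0],
  [-6.2, -41.2, 0, 0, 0, 0],
])

```text
clock: 5.85
position: [0.6549, -0.0731, 0.0848]
ee_rot: [-0.0, 0.133, 0.991, -0.0]
contact_force: [-2.1, -1.6, 6.9]
width: 0.0226
```

>>> servo_tool([
  [0.3, -5.3, 0, 0, 0, 0],
  [0.7, -10.5, 0, 0, 0, 0],
  [1.4, -15.7, 0, 0, 0, 0],
  [2.4, -20.8, 0, 0, 0, 0],
  [3.5, -25.9, 0, 0, 0, 0],
  [4.9, -31, 0, 0, 0, 0],
  [6.5, -36, 0, 0, 0, 0],
  [8.3, -40.9, 0, 0, 0, 0],
])

```text
clock: 6.65
position: [0.6357, -0.1102, 0.0848]
ee_rot: [-0.001, 0.133, 0.991, 0.0]
contact_force: [-2.1, 3.4, 6.6]
width: 0.0229
```

>>> servo_tool([
  [0, 0, 0, 0, 0, 0],
  [0, 0, 0, 0, 0, 0],
  [0, 0, 0, 0, 0, 0],
])

```text
clock: 6.95
position: [0.6358, -0.1101, 0.0848]
ee_rot: [-0.001, 0.134, 0.991, -0.0]
contact_force: [-2.4, 1.4, 7.2]
width: 0.0228
```

Run:
```python
from an import *
s=telemetry.get_state();print({k:np.round(v,4).tolist() for k,v in s.items() if k in('clock','position','contact_force','width')})
T=R(s['ee_rot']);ax=np.array([.541,-.0378])
p0=s['position'];r=np.hypot(*(p0[:2]-ax));a0=np.degrees(np.arctan2(*(p0[:2]-ax)[::-1]));print(r,a0)
def arc(a): 
    t=np.radians(a);return np.array([ax[0]+.12*np.cos(t),ax[1]+.12*np.sin(t),p0[2]])
for a in np.arange(a0,a0+64,2.5): print(round(a-a0,1),np.round(T.inv().apply(arc(a)-arc(a0))*1000,1)[:2])
im,d=cams.get_image('top');save('top2',im);an(cv2.cvtColor(im,4),d,'z2')
```

```text
{'clock': 6.95, 'position': [0.6358, -0.1101, 0.0848], 'contact_force': [-2.404, 1.3611, 7.1817], 'width': 0.0228}
0.11922214603060735 -37.36039959165512
0.0 [0. 0.]
2.5 [-1.9  4.9]
5.0 [-3.5  9.9]
7.5 [-4.9 14.9]
10.0 [-6.1 20. ]
12.5 [-7.1 25.1]
15.0 [-7.9 30.3]
17.5 [-8.4 35.5]
20.0 [-8.7 40.8]
22.5 [-8.7 46. ]
25.0 [-8.6 51.2]
27.5 [-8.2 56.5]
30.0 [-7.6 61.7]
32.5 [-6.7 66.8]
35.0 [-5.7 71.9]
37.5 [-4.4 77. ]
40.0 [-2.9 82. ]
42.5 [-1.2 87. ]
45.0 [ 0.8 91.8]
47.5 [ 2.9 96.6]
50.0 [  5.3 101.3]
52.5 [  7.8 105.9]
55.0 [ 10.6 110.3]
57.5 [ 13.5 114.6]
60.0 [ 16.7 118.8]
62.5 [ 20.  122.9]
```

View pics/top2.png

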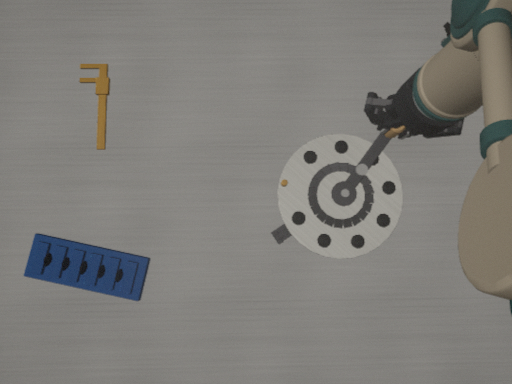

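View pics/z2.png

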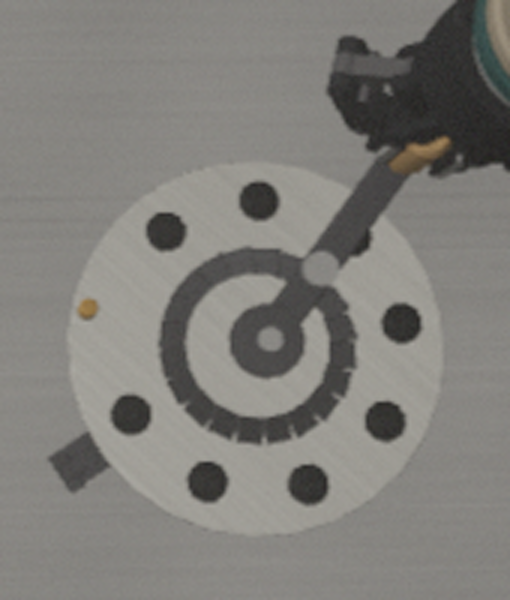

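The pin is still at (284,183) and the lever is drawn back 60°. Next I turn it counter-clockwise.

>>> servo_tool([
  [-1.9, 4.9, 0, 0, 0, 0],
  [-3.5, 9.9, 0, 0, 0, 0],
  [-4.9, 14.9, 0, 0, 0, 0],
  [-6.1, 20.0, 0, 0, 0, 0],
  [-7.1, 25.1, 0, 0, 0, 0],
  [-7.9, 30.3, 0, 0, 0, 0],
  [-8.4, 35.5, 0, 0, 0, 0],
  [-8.7, 40.8, 0, 0, 0, 0],
])

```text
clock: 7.8
position: [0.6545, -0.0745, 0.0848]
ee_rot: [-0.001, 0.133, 0.991, -0.001]
contact_force: [-2.9, -3.0, 7.1]
width: 0.023
```

>>> servo_tool([
  [0, 5.2, 0, 0, 0, 0],
  [0.1, 10.4, 0, 0, 0, 0],
  [0.5, 15.7, 0, 0, 0, 0],
  [1.1, 20.9, 0, 0, 0, 0],
  [2.0, 26.0, 0, 0, 0, 0],
  [3.0, 31.1, 0, 0, 0, 0],
  [4.3, 36.2, 0, 0, 0, 0],
])

```text
clock: 8.5
position: [0.6605, -0.0388, 0.0848]
ee_rot: [-0.0, 0.133, 0.991, -0.002]
contact_force: [-2.1, -3.5, 5.5]
width: 0.0227
```

Run:
```python
from an import *
s=telemetry.get_state();print({k:np.round(v,4).tolist() for k,v in s.items() if k in('clock','position','contact_force','width')})
ax=np.array([.541,-.0378])
p0=s['position'];print(np.hypot(*(p0[:2]-ax)),np.degrees(np.arctan2(*(p0[:2]-ax)[::-1])))
im,d=cams.get_image('top');save('top3',im);an(cv2.cvtColor(im,4),d,'z3')
```

```text
{'clock': 8.5, 'position': [0.6605, -0.0388, 0.0848], 'contact_force': [-2.098, -3.5301, 5.4768], 'width': 0.0227}
0.11946945138698008 -0.47486421182798405
```

View pics/z3.png

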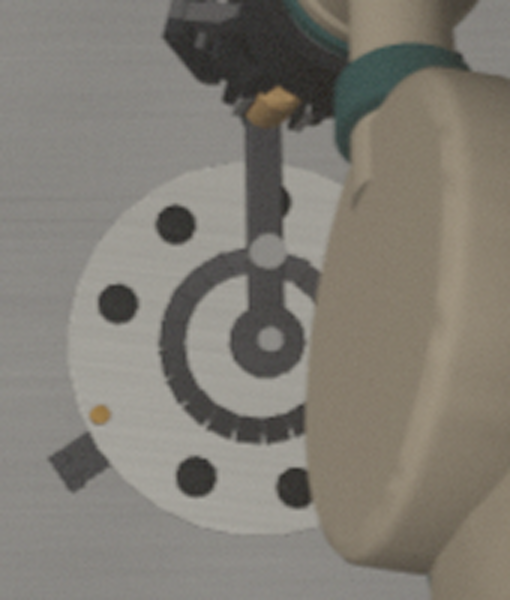

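Run:
```python
from h import *
im=cv2.imread('pics/top3.png')
h=cv2.cvtColor(im,cv2.COLOR_BGR2HSV);m=((h[...,1]>100)&(h[...,0]<30)).astype(np.uint8);m[:195]=0;m[:,:270]=0;m[:,320:]=0
v,u=np.nonzero(m);print(len(u),u.mean(),v.mean())
ax=np.array([.541,-.0378])
for q in [(u.mean(),v.mean(),.058),(255+78/3,80+462/3,.05)]:
  e=ray_z('top',*q)[:2]-ax;print(np.hypot(*e),np.degrees(np.arctan2(*e[::-1])))
# pointer pixels via dark mask
g=cv2.cvtColor(im,6);m=(g<75).astype(np.uint8);m[:215]=0;m[:,295:]=0;m[:,:265]=0
v,u=np.nonzero(m);print(len(u),u.mean(),v.mean())
d=np.load('top0d.npy')
Q=np.array([px2w('top',a,b,d[b,a]) for a,b in zip(u,v)]);e=Q[Q[:,2]>.03];print(e.mean(0),e[:,2].max(),len(e));e=e.mean(0)[:2]-ax;print(np.hypot(*e),np.degrees(np.arctan2(*e[::-1])))
s=telemetry.get_state();T=R(s['ee_rot'])
def arc(a): 
    t=np.radians(a);return np.array([.12*np.cos(t),.12*np.sin(t),0])
for a in np.arange(0,20,2): print(a,np.round(T.inv().apply(arc(a)-arc(-.5))*1000,1)[:2])
```

```text
26 287.8076923076923 217.80769230769232
0.09284115163393318 112.55731588505954
0.11349485865026246 122.06538460309869
50 280.3 235.26
[0.47791767 0.06034573 0.04903756] 0.05759572962014381 40
0.11667032105954271 122.73053657192231
0 [0.3 1. ]
2 [1.4 5. ]
4 [2.8 9. ]
6 [ 4.2 12.9]
8 [ 5.8 16.8]
10 [ 7.5 20.6]
12 [ 9.4 24.4]
14 [11.4 28.1]
16 [13.5 31.7]
18 [15.7 35.2]
```

Pin is at about 112.6°, pointer at about 122°. That leaves about 9.5–10° more.

>>> servo_tool([
  [0.8, 3, 0, 0, 0, 0],
  [2.1, 7, 0, 0, 0, 0],
  [3.5, 11, 0, 0, 0, 0],
  [5.0, 14.8, 0, 0, 0, 0],
  [6.2, 17.7, 0, 0, 0, 0],
  [7.0, 19.5, 0, 0, 0, 0],
  [7.0, 19.5, 0, 0, 0, 0],
  [7.0, 19.5, 0, 0, 0, 0],
])

```text
clock: 9.35
position: [0.6589, -0.018, 0.0849]
ee_rot: [-0.0, 0.133, 0.991, -0.001]
contact_force: [-2.5, -2.5, 6.4]
width: 0.0228
```

```bash
cat > pin.py <<'E'
from an import *
import sys
s=telemetry.get_state();print({k:np.round(v,4).tolist() for k,v in s.items() if k in('clock','position','contact_force','width')})
im,d=cams.get_image('top');save('top'+sys.argv[1],im);im=cv2.cvtColor(im,4);an(im,d,'z'+sys.argv[1])
h=cv2.cvtColor(im,cv2.COLOR_BGR2HSV);m=((h[...,1]>100)&(h[...,0]<30)).astype(np.uint8);m[:195]=0;m[:,:270]=0;m[:,320:]=0
v,u=np.nonzero(m);print(len(u),u.mean(),v.mean())
e=ray_z('top',u.mean(),v.mean(),.058)[:2]-np.array([.541,-.0378]);print(np.hypot(*e),np.degrees(np.arctan2(*e[::-1])))
E
python3 pin.py 4
```

```text
{'clock': 9.35, 'position': [0.6589, -0.018, 0.0849], 'contact_force': [-2.4768, -2.5431, 6.3515], 'width': 0.0228}
25 292.8 226.92
0.09277745969121937 122.38549755874651
```

View pics/z4.png

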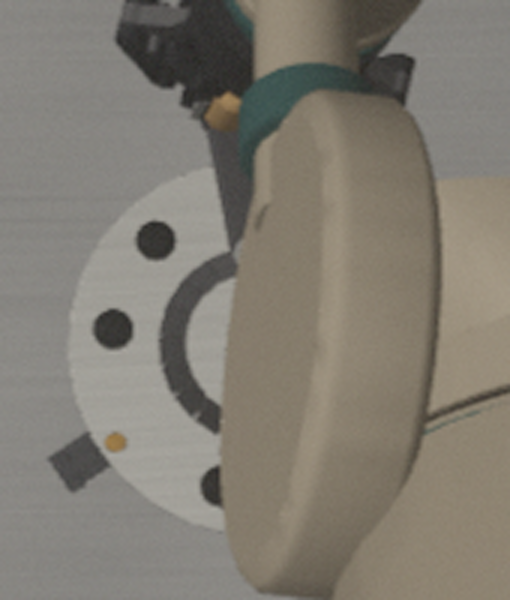

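Pin (crop 115,442) is in line with the pointer, 122.4°. I'll release, then lift.

>>> servo_tool([
  [0, 0, 0, 0, 0, 0],
  [0, 0, 0, 0, 0, 0],
  [0, 0, 0, 0, 0, 0],
  [0, 0, 0, 0, 0, 0],
  [0, 0, 0, 0, 0, 0],
  [0, 0, 0, 0, 0, 0],
  [0, 0, 0, 0, 0, 0],
  [0, 0, 0, 0, 0, 0],
], hand=0)

```text
clock: 10.2
position: [0.6594, -0.0162, 0.0843]
ee_rot: [0.0, 0.133, 0.991, 0.0]
contact_force: [0.8, -0.6, 0.2]
width: 0.0855
```

>>> servo_tool([
  [0, 0, -10, 0, 0, 0],
  [0, 0, -30, 0, 0, 0],
  [0, 0, -55, 0, 0, 0],
  [0, 0, -80, 0, 0, 0],
  [0, 0, -105, 0, 0, 0],
  [0, 0, -120, 0, 0, 0],
  [0, 0, -120, 0, 0, 0],
  [0, 0, -120, 0, 0, 0],
])

```text
clock: 11.0
position: [0.6593, -0.0162, 0.2046]
ee_rot: [0.0, 0.133, 0.991, 0.0]
contact_force: [0.0, -0.0, -0.2]
width: 0.0853
```

```bash
python3 pin.py 5
```

```text
{'clock': 11.0, 'position': [0.6593, -0.0162, 0.2046], 'contact_force': [0.0416, -0.0095, -0.2059], 'width': 0.0853}
24 292.875 227.0
0.0927487933432486 122.48747096926506
```

View pics/z5.png

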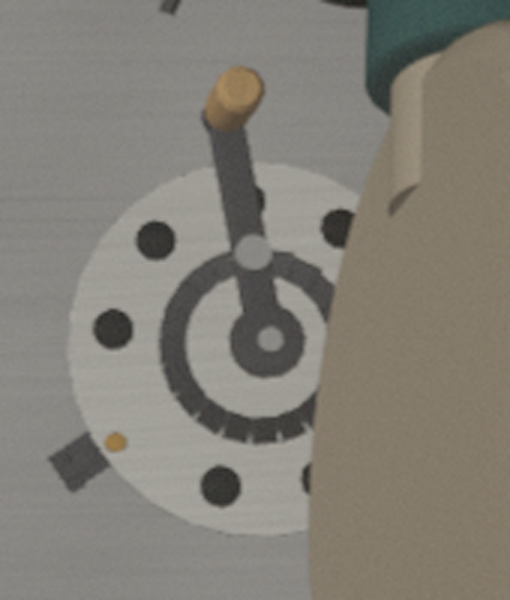

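The plate stayed put after release: the pin (crop 115,442) is in line with the pointer and the knob is free.

```bash
python3 -c "
from rig import sign_off;print(sign_off())"
```

```text
the job is handed in; nothing more can be done
None
```

I tested the freewheel, brought the plate round to the pointer, let go of the knob and handed the job in at about 11 s. sign_off gave no verdict.

- **Draw-back:** I gripped the knob and drew the lever back clockwise by about 60°. It ran loose, and the pin had not moved in the top picture.
- **Carrying the plate:** I turned the lever counter-clockwise by about 47° with the fingers closed on the knob. It caught and carried the plate to the pointer.
- **Final check:** After I released the knob and lifted clear, the pin stood at 122.5° about the turning axis. The pointer measured between 121.4° and 122.7°, depending on the method, so the pin is within about 1°. The pin's angle was the same, within 0.1°, before and after release.
- **Forces:** The contact force read close to zero once the gripper was clear. The highest force I saw was about 8 N during the work.

No check failed. The only disagreement was the 1.3° spread between the pointer measurements, against a tolerance of 11°.

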